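Move the seasonings from the old tray to the new rack in reverse order

TASK

Move the four seasoning containers out of the old grey tray into the new wooden rack, one to a pocket, in reverse order: the one at the left end of the tray goes to the right end of the rack, the second from the left to the second from the right, and so on (left and right as the robot sees them). Keep each one upright, set it down gently on the floor of its pocket rather than dropping it, and leave the cork mats in the tray.

Things in the scene. Friction and masses are not known exactly. Their poses are not given: they have to be found in the camera images.
- spice_jar: glass spice jar with a green screw cap, round, 46 mm across, 106 mm tall; best gripped about 78 mm above its foot (44 mm wide there). 0.11 kg. Origin: centre of its underside; z up along its axis
- shaker: round shaker with a grey domed, pierced top, 44 mm across, 90 mm tall; straight-sided to about 70 mm, best gripped about 58 mm above its foot. 0.1 kg. Origin: centre of its underside; z up along its axis
- steel_lid_jar: white ceramic jar with a flat steel lid flush with its side, a plain cylinder 54 mm across, 81 mm tall; best gripped about 62 mm above its foot. 0.18 kg. Origin: centre of its underside; z up along its axis
- pepper_mill: turned dark-wood pepper mill with a tiny steel knob, 50 mm across at the foot, 112 mm tall in all; its head is a straight drum 45 mm across from 56 to 92 mm above the foot, best gripped about 78 mm above its foot. 0.16 kg. Origin: centre of its underside; z up along its axis
- mat_spice_jar: cork mat, 66 x 66 x 4 mm, stuck to the floor of the old tray, on which the spice jar stands at the start; its rim shows round the thing. It stays put. Origin: centre of its underside (3 mm above the worktop); axes as the old tray's
- mat_shaker: cork mat, 66 x 66 x 4 mm, stuck to the floor of the old tray, on which the shaker stands at the start; its rim shows round the thing. It stays put. Origin: centre of its underside (3 mm above the worktop); axes as the old tray's
- mat_steel_lid_jar: cork mat, 66 x 66 x 4 mm, stuck to the floor of the old tray, on which the steel-lidded jar stands at the start; its rim shows round the thing. It stays put. Origin: centre of its underside (3 mm above the worktop); axes as the old tray's
- mat_pepper_mill: cork mat, 66 x 66 x 4 mm, stuck to the floor of the old tray, on which the pepper mill stands at the start; its rim shows round the thing. It stays put. Origin: centre of its underside (3 mm above the worktop); axes as the old tray's
- old_tray: old shallow grey tray, fixed, 86 x 300 mm, rim 10 mm high; its four cork mats lie in a row at y = +108, +36, -36, -108 mm in its frame (which is where varies). Mat tops are 7 mm above the worktop. Origin: centre of its underside on the worktop; x away from the robot, y along the row to the robot's left (turned up to 0.2 rad). Behind, wall cabinets overhang (front at x = 0.59 m, from 0.45 m up)
- new_rack: new wooden rack, fixed, beside the tray, left or right of it; 92 x 300 mm; four empty pockets in a row at y = +108, +36, -36, -108 mm in its frame, each 76 (x) by 68 mm inside, floor 6 mm above the worktop, walls 18, dividers 16, end cheeks 32 mm high. Origin: centre of its underside on the worktop; x away from the robot, y along the row to the robot's left (turned up to 0.2 rad)
There are look-alikes about, which are no part of the job. What is shaped like the spice_jar but turquoise is not meant.

How it is judged:
At the end, for the whole second after the job is handed in: All four stand upright (tilt < 0.1 rad), at rest and released in the new rack, order reversed against the old tray: foot within 4 mm of the pocket floor's height, within 16 mm of its pocket's centre along the row and 18 mm across it (((y of mat_spice_jar in the frame of old_tray between 0.078 and 0.138 m and y of spice_jar in the frame of new_rack between -0.124 and -0.092 m) or (y of mat_spice_jar in the frame of old_tray between 0.006 and 0.066 m and y of spice_jar in the frame of new_rack between -0.052 and -0.02 m) or (y of mat_spice_jar in the frame of old_tray between -0.066 and -0.006 m and y of spice_jar in the frame of new_rack between 0.02 and 0.052 m) or (y of mat_spice_jar in the frame of old_tray between -0.138 and -0.078 m and y of spice_jar in the frame of new_rack between 0.092 and 0.124 m)) and x of spice_jar in the frame of new_rack between -0.018 and 0.018 m and z of spice_jar in the frame of new_rack between 0.002 and 0.01 m and angle between each of spice_jar, shaker, steel_lid_jar, pepper_mill's own z axis and vertical below 0.1 rad and linear speed of each of spice_jar, shaker, steel_lid_jar, pepper_mill below 0.02 m/s and contact force between each of spice_jar, shaker, steel_lid_jar, pepper_mill and the fingers below 0.05 N and ((y of mat_shaker in the frame of old_tray between 0.078 and 0.138 m and y of shaker in the frame of new_rack between -0.124 and -0.092 m) or (y of mat_shaker in the frame of old_tray between 0.006 and 0.066 m and y of shaker in the frame of new_rack between -0.052 and -0.02 m) or (y of mat_shaker in the frame of old_tray between -0.066 and -0.006 m and y of shaker in the frame of new_rack between 0.02 and 0.052 m) or (y of mat_shaker in the frame of old_tray between -0.138 and -0.078 m and y of shaker in the frame of new_rack between 0.092 and 0.124 m)) and x of shaker in the frame of new_rack between -0.018 and 0.018 m and z of shaker in the frame of new_rack between 0.002 and 0.01 m and ((y of mat_steel_lid_jar in the frame of old_tray between 0.078 and 0.138 m and y of steel_lid_jar in the frame of new_rack between -0.124 and -0.092 m) or (y of mat_steel_lid_jar in the frame of old_tray between 0.006 and 0.066 m and y of steel_lid_jar in the frame of new_rack between -0.052 and -0.02 m) or (y of mat_steel_lid_jar in the frame of old_tray between -0.066 and -0.006 m and y of steel_lid_jar in the frame of new_rack between 0.02 and 0.052 m) or (y of mat_steel_lid_jar in the frame of old_tray between -0.138 and -0.078 m and y of steel_lid_jar in the frame of new_rack between 0.092 and 0.124 m)) and x of steel_lid_jar in the frame of new_rack between -0.018 and 0.018 m and z of steel_lid_jar in the frame of new_rack between 0.002 and 0.01 m and ((y of mat_pepper_mill in the frame of old_tray between 0.078 and 0.138 m and y of pepper_mill in the frame of new_rack between -0.124 and -0.092 m) or (y of mat_pepper_mill in the frame of old_tray between 0.006 and 0.066 m and y of pepper_mill in the frame of new_rack between -0.052 and -0.02 m) or (y of mat_pepper_mill in the frame of old_tray between -0.066 and -0.006 m and y of pepper_mill in the frame of new_rack between 0.02 and 0.052 m) or (y of mat_pepper_mill in the frame of old_tray between -0.138 and -0.078 m and y of pepper_mill in the frame of new_rack between 0.092 and 0.124 m)) and x of pepper_mill in the frame of new_rack between -0.018 and 0.018 m and z of pepper_mill in the frame of new_rack between 0.002 and 0.01 m); the robot touches nothing.
It fails at once if one of the four containers is tipped over (more than 0.6 rad) (angle between any of spice_jar, shaker, steel_lid_jar, pepper_mill's own z axis and vertical above 0.6 rad).
It fails at once if one of the four is dropped or knocked away (faster than 0.6 m/s outside the grip) ((linear speed of spice_jar above 0.6 m/s and contact force between spice_jar and the fingers below 0.05 N) or (linear speed of shaker above 0.6 m/s and contact force between shaker and the fingers below 0.05 N) or (linear speed of steel_lid_jar above 0.6 m/s and contact force between steel_lid_jar and the fingers below 0.05 N) or (linear speed of pepper_mill above 0.6 m/s and contact force between pepper_mill and the fingers below 0.05 N)).
It also fails if it takes over 109 s, if anything falls off the work surface, if the arm or the gripper's body presses on something with over 40 N, if the wrist force passes 120 N, or if a joint passes its speed limit or range.

ROBOT

A 6-joint arm with a two-finger parallel gripper is mounted at the origin on a cart in front of the work surface, level with it; the furniture and walls round the work are solid. World frame = base frame: x ahead of the robot, y to its left, z up, the work surface at z = 0. Lengths are in m, angles in rad, forces in N, time in s.
With the tool pointing down it reaches from about 0.3 to 0.875 m from the base axis. Payload 6.4 kg.
Tool frame: the origin (TCP) lies midway between the tips of the shut fingers; the grasp point (between the pads) lies 19 mm behind it (grasp_offset is the distance from the TCP to the grasp point, in m); z points along the fingers, y is the line along which they close (so a half turn about z gives the same grasp; the last joint's range is limited). The gripper opens to 85 mm and grips with 20 to 120 N. Pads are 22 mm wide; open, the fingers measure 114 mm over their backs; the gripper's body (76 mm by 85 mm) begins 54 mm behind the grasp point. The pads swing forward as they close: fully open they stand 13 mm farther back than shut.
Start: joints at [0.988, 0.181, 1.607, -0, 1.354, -0.206], TCP at [0.212, 0.535, 0.231] pointing down, gripper open.
Joint ranges: [-2.99, 2.99], [-0.89, 2.07], [0.3, 2.58], [-1.14, 4.28], [0, 2.63], [-3.12, 3.12]. Speed limits (rad/s): [2.57, 2.57, 3.01, 3.14, 3.14, 3.14].

INTERFACE

Orientations are given as a unit quaternion [w, x, y, z].
In Python, from bench import * gives the robot as it stands. The module is installed in compiled form; this text tells all that it offers.
- The arm moves only by the tool servo_tool, never from a script. Its argument "commands" is text: rows parted by semicolons, each of 7 numbers parted by spaces: the turn, a rotation vector about the tool's x, y, z in rad, then the shift along the tool's x, y, z in mm, then the opening, from 0 (shut) to 1 (fully open). In form: wx wy wz dx dy dz claw; .... A call has 1 to 5 rows; each row shifts and turns the commanded pose from where the row before left it, along the tool's axes as they then stand; what a row does not reach is not made up. A row lasts 1/8 s, in which the tool goes at most 62.5 mm and 10.7 degrees, less where a joint would pass 70% of its speed; a pose out of reach is approached as far as the arm can. A call with a gripper value outside its range is refused whole. The fingers move at their own pace and stop on an object; the grip force is fixed at half the most. Time passes only in rows, so rows that do not move let the fingers close. It gives the time, the measured TCP pose, the force, the opening and the grip force at its end, in the units of the state.
- get_obs(): the state, without advancing time (a new reading comes with each control period).
- camera(name): name is "scene" or "top"; returns the picture (400x640x3 uint8, blue, green, red); there is no depth.
- calibration(name): a dict with "fx", "fy", "cx", "cy" (pixels), "R" (3x3) and "t" (3): a world point X has camera coordinates R X + t. Camera axes: x right, y down, z forward; pixel columns grow to the right and rows downward; lengths in m; the calibration is good to about 2 mm. A picture is of the moment at which its call begins. calibration takes no time and is no camera call.
- hand_in(): hands the job in; it is judged then, once.
The state is a dict: "time_s": time; "q": joint angles; "dq": joint speeds; "joint_efforts": joint torques, N m; "eef_pos": TCP position; "eef_rot": TCP orientation; "wrist_force": force on the tool from outside, world axes, zero at the start; "torque": the same for the moment, N m; "opening": opening from 0.0 (shut) to 1.0 (fully open); "grasp_force": force on a finger pad.
Only numpy, scipy, OpenCV 4.12 (cv2) and the standard library are available. Lean on these libraries where they do the work, as an engineer would, in place of code of your own. Each camera call takes 0.05 s, during which the arm holds its last target. There are 200 camera calls.

## Working session

There is one attempt and no reset: what is moved stays moved. The work goes in short steps, Python scripts to look and compute and a tool call to move; the robot and the scene stay as the last step left them, time stands still between calls to the robot, and variables do not carry over. Pictures are saved under pics/ and viewed, at most 14 in all, crops included, and the job is handed in when it is done.

Besides the shell and the picture viewer there is one more tool, called after "Emit:" by a JSON object that holds its "method" and its "body", one argument or row to a line. servo_tool: Moves the arm, as the interface text tells. Its arguments: {"type":"object","properties":{"commands":{"type":"string"}},"required":["commands"]}

```bash
mkdir -p pics; python3 - <<'E'
from bench import *
import cv2
for n in("scene","top"):
    cv2.imwrite(f"pics/{n}0.png",camera(n)); c=calibration(n); print(n,c)
o=get_obs(); print(o)
E
```

```text
scene {'fx': 416.91428619836364, 'fy': 416.91428619836364, 'cx': 326.09306851524417, 'cy': 199.82796521052515, 'R': array([[ 0.87786765, -0.47880491,  0.00970841],
       [-0.35226432, -0.65932912, -0.66422508],
       [ 0.32443527,  0.57968178, -0.74746959]]), 't': array([-0.41586246,  0.15569129,  1.15683351])}
top {'fx': 488.545629070686, 'fy': 488.545629070686, 'cx': 317.54657728965736, 'cy': 192.5131562026378, 'R': array([[ 0.45934076, -0.88818893,  0.01124695],
       [-0.77707143, -0.40794407, -0.4793137 ],
       [ 0.43030925,  0.21142864, -0.87757158]]), 't': array([-0.26207422,  0.36760327,  1.47503329])}
{'time_s': 0.1, 'q': array([ 9.87694558e-01,  1.81469931e-01,  1.60787144e+00,  1.29756732e-05,
        1.35378358e+00, -2.06270731e-01]), 'dq': array([ 0.00110541, -0.0009015 , -0.00177614,  0.00132268, -0.00133734,
       -0.00025707]), 'joint_efforts': array([-5.44797615e-05, -4.45877481e+01, -3.52238095e+01, -1.47988790e-04,
        4.02849982e-03,  8.41333019e-06]), 'eef_pos': array([0.21128465, 0.53426682, 0.23049012]), 'eef_rot': array([-3.00446223e-04,  1.87304013e-01,  9.82301695e-01, -7.04809896e-04]), 'wrist_force': array([0.42173553, 1.2024201 , 0.8014207 ]), 'torque': array([-0.01017921,  0.02368752,  0.00234865]), 'grasp_force': 0.0, 'opening': 0.9982730498593575}
```

View pics/top0.png

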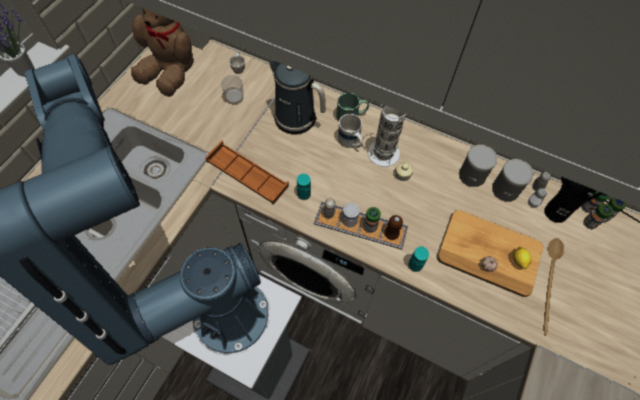

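View pics/scene0.png

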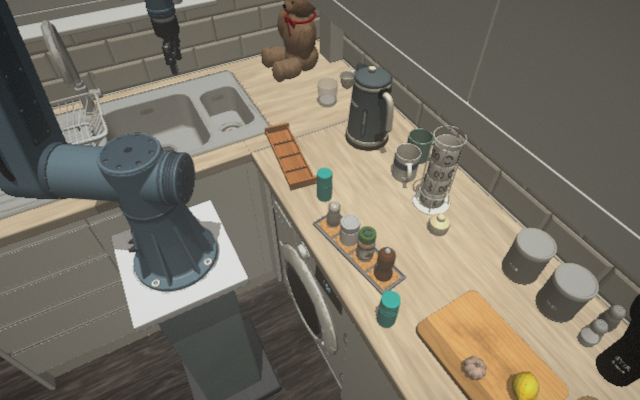

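The top view shows the tray at about (360,222), holding from the left the shaker, steel-lid jar, spice jar and mill. The rack is at (247,172), and turquoise look-alikes stand at (304,186) and (419,259). Next I'll zoom in on both.

```bash
python3 - <<'E'
import cv2,numpy as np
a=cv2.imread("pics/top0.png")[135:275,200:440]; b=cv2.imread("pics/scene0.png")[115:335,255:415]
cv2.imwrite("pics/topz.png",cv2.resize(a,None,fx=3.3,fy=3.3,interpolation=cv2.INTER_CUBIC))
h=cv2.cvtColor(cv2.imread("pics/top0.png"),cv2.COLOR_BGR2HSV)
for p in[(230,160),(247,172),(262,180),(250,165),(335,230),(370,240),(360,226)]: print(p,h[p[1],p[0]])
E
```

```text
(230, 160) [ 12 173 146]
(247, 172) [ 12 178  96]
(262, 180) [ 12 178 146]
(250, 165) [ 12 175 156]
(335, 230) [ 19  49 114]
(370, 240) [ 18  43 119]
(360, 226) [11 47 86]
```

View pics/topz.png

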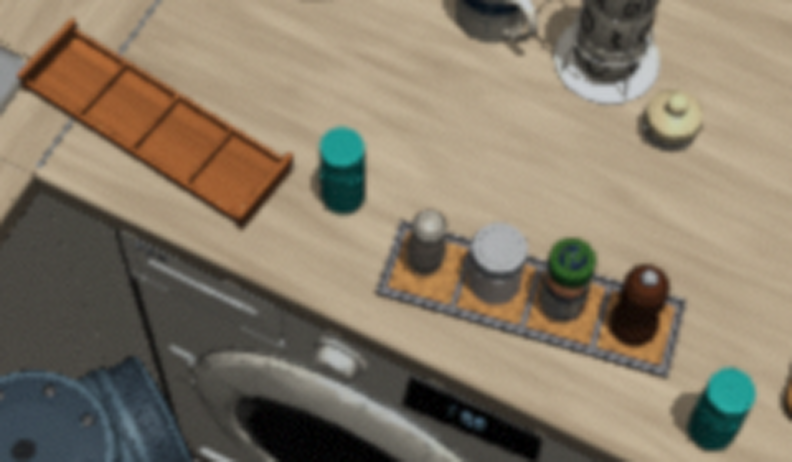

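The zoomed view shows, in crop pixels, tray corners at about (403,222), (683,300), (667,375) and (378,293), and rack cheek tops at about (72,22), (22,72), (290,155) and (243,222). I'll cast these onto planes and check the distances.

```bash
cat > h.py <<'E'
import cv2,numpy as np
from bench import *
def cast(n,uv,z):
    c=calibration(n);uv=np.atleast_2d(np.array(uv,float))
    d=np.c_[(uv[:,0]-c['cx'])/c['fx'],(uv[:,1]-c['cy'])/c['fy'],np.ones(len(uv))]@c['R']
    o=-c['R'].T@c['t']; s=(z-o[2])/d[:,2]; return (o+d*s[:,None])[:,:2]
def proj(n,X):
    c=calibration(n);p=np.atleast_2d(X)@c['R'].T+c['t']
    return p[:,:2]/p[:,2:]*[c['fx'],c['fy']]+[c['cx'],c['cy']]
def frame(c,y,phi): return c+np.array([-np.sin(phi),np.cos(phi)])*y
E
python3 - <<'E'
from h import *
np.set_printoptions(precision=4,suppress=True)
z=lambda l:np.array(l)/3.3+[200,135]-0.35
def rep(P):
    print(P,P.mean(0)); fl,fr,nr,nl=P
    print('len',np.linalg.norm(fl-fr),np.linalg.norm(nl-nr),'wid',np.linalg.norm(fl-nl),np.linalg.norm(fr-nr))
    v=(fl+nl-fr-nr); print('phi',np.arctan2(-v[0],v[1]))
rep(cast('top',z([(403,222),(683,300),(667,375),(378,293)]),.010))
rep(cast('top',z([(72,22),(290,155),(243,222),(22,72)]),.032))
print('tops',cast('top',z([(430,222)]),.092),cast('top',z([(498,247)]),.088),cast('top',z([(572,261)]),.113),cast('top',z([(650,278)]),.119))
print('turq',cast('top',z([(342,147),(730,392)]),.106))
h=cv2.cvtColor(cv2.imread("pics/scene0.png"),cv2.COLOR_BGR2HSV)
im=cv2.imread("pics/scene0.png")[120:320,255:415]
cv2.imwrite("pics/scz.png",cv2.resize(im,None,fx=3,fy=3,interpolation=cv2.INTER_CUBIC))
E
```

```text
[[ 0.4634 -0.0713]
 [ 0.5152 -0.3594]
 [ 0.4333 -0.3762]
 [ 0.3806 -0.0857]] [ 0.4481 -0.2232]
len 0.2926600787806419 0.29528273209828226 wid 0.08409751379959982 0.0836712702939383
phi 0.17872229456133024
[[0.5036 0.3506]
 [0.4682 0.0624]
 [0.3782 0.0665]
 [0.425  0.3626]] [0.4438 0.2105]
len 0.290309485198971 0.29973090155689797 wid 0.07953480817182162 0.09016622348864113
phi -0.13989081129911782
tops [[ 0.4368 -0.1126]] [[ 0.4449 -0.1819]] [[ 0.4518 -0.2538]] [[ 0.4665 -0.3261]]
turq [[ 0.4641 -0.0018]
 [ 0.4011 -0.4346]]
```

View pics/scz.png

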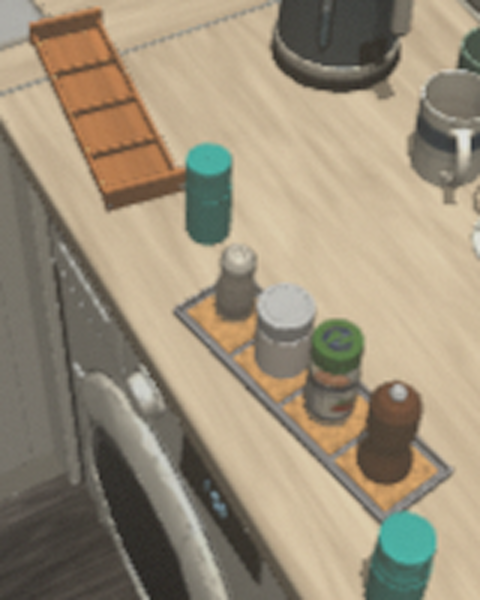

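The scene zoom shows cheek-top corners at (102,10), (33,25), (105,195) and (185,170), and tray corners at (178,312), (385,518) and (452,470). I'll cross-check with these.

```bash
python3 - <<'E'
from h import *
from scipy.optimize import least_squares
np.set_printoptions(precision=4,suppress=True)
z=lambda l:np.array(l,float)/3+[255,120]-0.33
zt=lambda l:np.array(l,float)/3.3+[200,135]-0.35
def fit(obs,L,W,x0):
    def f(p):
        r=[]
        for P,(sx,sy) in obs:
            c,s=np.cos(p[2]),np.sin(p[2]); l=np.array([sx*W/2,sy*L/2]); r.append(p[:2]+[c*l[0]-s*l[1],s*l[0]+c*l[1]]-P)
        return np.ravel(r)
    s=least_squares(f,x0,loss='soft_l1',f_scale=.003); print(s.x); print(s.fun.reshape(-1,2)*1000)
fl,fr,nr,nl=(1,1),(1,-1),(-1,-1),(-1,1)
T=list(zip(cast('top',zt([(403,222),(683,300),(667,375),(378,293)]),.010),[fl,fr,nr,nl]))+list(zip(cast('scene',z([(178,312),(385,518),(452,470)]),.01),[nl,nr,fr]))
fit(T,.3,.086,[.45,-.22,.18])
R=list(zip(cast('top',zt([(72,22),(290,155),(243,222),(22,72)]),.032),[fl,fr,nr,nl]))+list(zip(cast('scene',z([(102,10),(185,170),(105,195),(33,25)]),.032),[fl,fr,nr,nl]))
fit(R,.3,.092,[.445,.21,-.14])
print('tops',cast('scene',z([(238,252)]),.092),cast('scene',z([(287,306)]),.088),cast('scene',z([(338,338)]),.113),cast('scene',z([(398,390)]),.119))
print('turq',cast('scene',z([(208,158),(406,535)]),.106))
E
```

```text
[ 0.4495 -0.2219  0.1817]
[[ 1.2956  4.7648]
 [ 3.6881 -2.2605]
 [ 1.0627 -0.9593]
 [-0.4228  3.5647]
 [-5.8925  4.2877]
 [-4.4756 -6.4016]
 [ 1.1401 -2.3634]]
[ 0.4467  0.2101 -0.1416]
[[ 9.7465  1.531 ]
 [ 2.8006 -7.3222]
 [ 1.7953  1.5746]
 [-2.707   2.524 ]
 [ 2.3457  1.4748]
 [-2.0919 -9.1242]
 [-2.9089 -2.8327]
 [-4.4575  2.0152]]
tops [[ 0.4393 -0.1076]] [[ 0.4484 -0.182 ]] [[ 0.4577 -0.2495]] [[ 0.4697 -0.3221]]
turq [[ 0.4671  0.0029]
 [ 0.4056 -0.4301]]
```

Emit:
{"method": "servo_tool", "body": {
  "commands": "0 0 .169 0 0 0 1;0 0 .169 0 0 0 1;0 0 .169 0 0 0 1;0 0 .169 0 0 0 1;0 0 .169 0 0 0 1"
}}

```text
time_s: 0.72
eef_pos: [0.2114, 0.5344, 0.2307]
eef_rot: [0.0, 0.576, 0.818, -0.001]
wrist_force: [-0.2, -0.9, -0.8]
opening: 1.002
grasp_force: 0.0
```

Emit:
{"method": "servo_tool", "body": {
  "commands": "0 0 .169 0 0 0 1;0 0 0 -45 14 0 1;0 0 0 -45 14 0 1;0 0 0 -45 14 0 1;0 0 0 -45 14 0 1"
}}

```text
time_s: 1.35
eef_pos: [0.2991, 0.3662, 0.2309]
eef_rot: [-0.0, 0.641, 0.768, -0.0]
wrist_force: [0.5, 0.1, 0.3]
opening: 1.001
grasp_force: 0.0
```

Emit:
{"method": "servo_tool", "body": {
  "commands": "0 0 0 -45 14 0 1;0 0 0 -45 14 0 1;0 0 0 -45 14 0 1;0 0 0 -45 0 0 1;0 0 0 -45 0 0 1"
}}

```text
time_s: 1.98
eef_pos: [0.3804, 0.1523, 0.231]
eef_rot: [-0.0, 0.641, 0.768, -0.0]
wrist_force: [0.6, 0.4, -0.2]
opening: 1.0
grasp_force: 0.0
```

Emit:
{"method": "servo_tool", "body": {
  "commands": "0 0 0 -45 0 0 1;0 0 0 -45 0 0 1;0 0 0 -45 0 0 1;0 0 0 -45 0 0 1;0 0 0 0 0 0 1"
}}

```text
time_s: 2.6
eef_pos: [0.4128, -0.0257, 0.2311]
eef_rot: [-0.0, 0.642, 0.766, -0.0]
wrist_force: [0.1, 0.9, -0.4]
opening: 0.999
grasp_force: 0.0
```

Emit:
{"method": "servo_tool", "body": {
  "commands": "0 0 -.007 -44 8 0 1;0 0 0 -44 0 0 1;0 0 0 0 0 40 1;0 0 0 0 0 35 1;0 0 0 0 0 0 1"
}}

```text
time_s: 3.22
eef_pos: [0.4344, -0.1064, 0.1537]
eef_rot: [-0.003, 0.638, 0.77, -0.001]
wrist_force: [-0.2, 0.1, 0.9]
opening: 1.002
grasp_force: 0.0
```

```bash
python3 - <<'E'
from h import *
o=get_obs(); print(o['eef_pos'])
a=camera('top'); b=camera('scene')
a=cv2.resize(a[150:290,260:430],None,fx=3,fy=3,interpolation=cv2.INTER_CUBIC);b=cv2.resize(b[120:330,300:430],None,fx=2,fy=2,interpolation=cv2.INTER_CUBIC)
h=np.zeros((420,a.shape[1]+b.shape[1],3),np.uint8);h[:a.shape[0],:a.shape[1]]=a;h[:b.shape[0],a.shape[1]:]=b
cv2.imwrite('pics/c1.png',h)
E
```

```text
[ 0.43440304 -0.10635949  0.15367288]
```

View pics/c1.png

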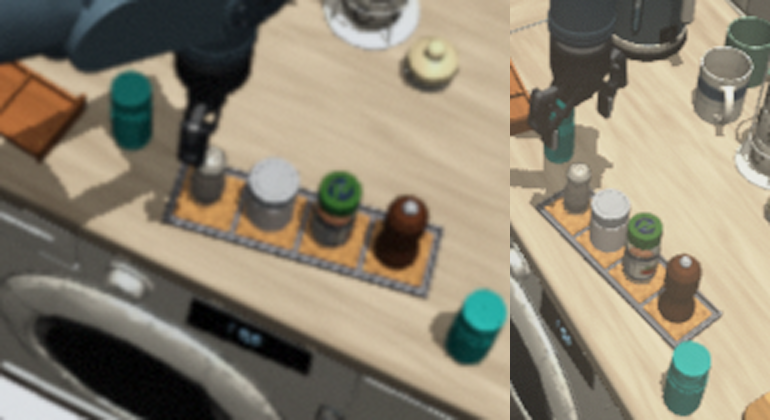

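The gripper is straight above the shaker at about (208,160), so I'll shift slightly and descend.

Emit:
{"method": "servo_tool", "body": {
  "commands": "0 0 0 -4 2 30 1;0 0 0 0 0 30 1;0 0 0 0 0 30 1;0 0 0 0 0 21 1;0 0 0 0 0 0 1"
}}

```text
time_s: 3.95
eef_pos: [0.4396, -0.1117, 0.0457]
eef_rot: [-0.0, 0.638, 0.77, -0.0]
wrist_force: [-0.3, 0.0, -0.3]
opening: 0.996
grasp_force: 0.0
```

Emit:
{"method": "servo_tool", "body": {
  "commands": "0 0 0 0 0 0 0.6;0 0 0 0 0 0 .4;0 0 0 0 0 0 .2;0 0 0 0 0 0 0;0 0 0 0 0 0 0"
}}

```text
time_s: 4.58
eef_pos: [0.4402, -0.1124, 0.0467]
eef_rot: [0.001, 0.638, 0.77, 0.0]
wrist_force: [-2.5, 0.7, 8.6]
opening: 0.419
grasp_force: 58.2
```

Emit:
{"method": "servo_tool", "body": {
  "commands": "0 0 0 0 0 0 .6;0 0 0 0 0 0 1;0 0 0 0 0 0 1;0 0 0 0 0 7 1;0 0 0 0 0 0 1"
}}

```text
time_s: 5.2
eef_pos: [0.4387, -0.1116, 0.0375]
eef_rot: [-0.001, 0.638, 0.77, -0.0]
wrist_force: [0.9, 0.2, 0.1]
opening: 1.0
grasp_force: 0.0
```

Emit:
{"method": "servo_tool", "body": {
  "commands": "0 0 0 0 0 0 0.6;0 0 0 0 0 0 .4;0 0 0 0 0 0 .2;0 0 0 0 0 0 0;0 0 0 0 0 0 0"
}}

```text
time_s: 5.82
eef_pos: [0.4396, -0.1123, 0.0389]
eef_rot: [0.0, 0.638, 0.77, -0.0]
wrist_force: [-1.2, -0.4, 5.7]
opening: 0.438
grasp_force: 59.3
```

Emit:
{"method": "servo_tool", "body": {
  "commands": "0 0 0 0 0 -10 0;0 0 0 0 0 -30 0;0 0 0 0 0 -35 0;0 0 0 0 0 -35 0;0 0 0 0 0 -25 0"
}}

```text
time_s: 6.45
eef_pos: [0.4398, -0.1121, 0.1755]
eef_rot: [0.001, 0.638, 0.77, 0.0]
wrist_force: [-0.4, 0.2, -1.5]
opening: 0.441
grasp_force: 59.9
```

Emit:
{"method": "servo_tool", "body": {
  "commands": "0 0 0 25 4 0 0;0 0 0 45 7 0 0;0 0 0 50 7 0 0;0 0 0 50 7 0 0;0 0 0 43 6 0 0"
}}

```text
time_s: 7.08
eef_pos: [0.4298, 0.1048, 0.1739]
eef_rot: [0.0, 0.638, 0.77, 0.0]
wrist_force: [0.6, 0.3, -0.5]
opening: 0.436
grasp_force: 59.9
```

Emit:
{"method": "servo_tool", "body": {
  "commands": "0 0 .108 0 0 0 0;0 0 .108 0 0 0 0;0 0 .108 0 0 0 0;0 0 0 0 0 0 0;0 0 0 0 0 0 0"
}}

```text
time_s: 7.7
eef_pos: [0.4302, 0.1031, 0.1735]
eef_rot: [0.0, 0.753, 0.658, 0.0]
wrist_force: [0.3, -0.6, -1.4]
opening: 0.433
grasp_force: 59.8
```

```bash
python3 - <<'E'
from h import *
o=get_obs(); print(o['eef_pos'],o['opening'])
a=camera('top'); b=camera('scene')
a=cv2.resize(a[120:240,200:340],None,fx=3,fy=3,interpolation=cv2.INTER_CUBIC);b=cv2.resize(b[60:200,250:360],None,fx=3,fy=3,interpolation=cv2.INTER_CUBIC)
h=np.zeros((420,a.shape[1]+b.shape[1],3),np.uint8);h[:a.shape[0],:a.shape[1]]=a;h[:b.shape[0],a.shape[1]:]=b
cv2.imwrite('pics/c2.png',h)
E
```

```text
[0.43018759 0.10307149 0.17351482] 0.43338834041654833
```

View pics/c2.png

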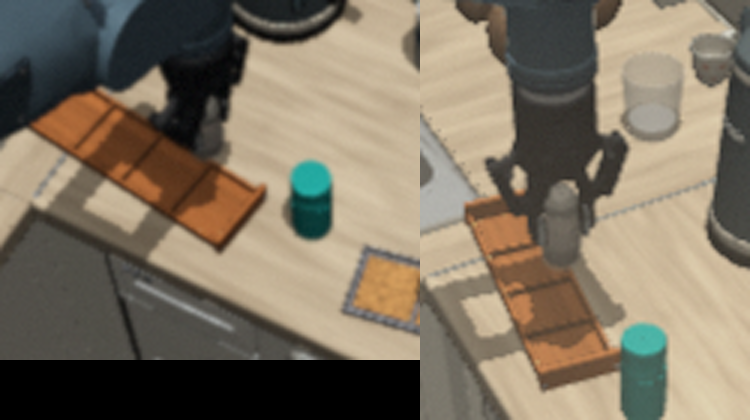

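The shaker is held upright above the rack's right part, with its foot at about (562,258) in the right panel. I'll check the pocket position against the dividers.

```bash
python3 - <<'E'
from h import *
np.set_printoptions(precision=4,suppress=True)
zt=lambda l:np.array(l,float)/3.3+[200,135]-0.35
zs=lambda l:np.array(l,float)/3+[255,120]-0.33
print('foot',cast('scene',[(297,145.5)],.1416))
for p in (cast('top',zt([(102,91),(157,122),(215,158)]),.016), cast('scene',zs([(83,70),(106,106),(127,152)]),.016)):
    print(p)
    d=p-[.4467,.2101]; ph=-.1416
    print('rackframe',d@np.array([[np.cos(ph),-np.sin(ph)],[np.sin(ph),np.cos(ph)]]))
E
```

```text
foot [[0.4326 0.1105]]
[[0.4517 0.2826]
 [0.4459 0.2108]
 [0.4365 0.1348]]
rackframe [[-0.0053  0.0724]
 [-0.0009  0.0006]
 [ 0.0006 -0.076 ]]
[[0.452  0.279 ]
 [0.449  0.2104]
 [0.4375 0.1326]]
rackframe [[-0.0045  0.0689]
 [ 0.0023  0.0007]
 [ 0.0018 -0.078 ]]
```

Emit:
{"method": "servo_tool", "body": {
  "commands": "0 0 0 -3 1 25 0;0 0 0 0 0 35 0;0 0 0 0 0 35 0;0 0 0 0 0 25 0;0 0 0 0 0 8 0"
}}

```text
time_s: 8.43
eef_pos: [0.4295, 0.1, 0.0439]
eef_rot: [-0.001, 0.754, 0.657, -0.001]
wrist_force: [0.1, 0.6, -0.1]
opening: 0.438
grasp_force: 59.8
```

Emit:
{"method": "servo_tool", "body": {
  "commands": "0 0 0 0 0 3 0;0 0 0 0 0 2 0;0 0 0 0 0 1 0;0 0 0 0 0 0 0"
}}

```text
time_s: 8.93
eef_pos: [0.4312, 0.1, 0.0397]
eef_rot: [0.0, 0.754, 0.657, 0.0]
wrist_force: [0.8, -0.6, 0.0]
opening: 0.439
grasp_force: 59.8
```

Emit:
{"method": "servo_tool", "body": {
  "commands": "0 0 0 0 0 1 0;0 0 0 0 0 1 0;0 0 0 0 0 0 0"
}}

```text
time_s: 9.3
eef_pos: [0.4311, 0.1, 0.0379]
eef_rot: [0.0, 0.754, 0.657, 0.0]
wrist_force: [-2.8, 0.1, 6.6]
opening: 0.437
grasp_force: 61.1
```

Emit:
{"method": "servo_tool", "body": {
  "commands": "0 0 0 0 0 0 .6;0 0 0 0 0 0 1;0 0 0 0 0 0 1;0 0 0 0 0 -15 1;0 0 0 0 0 -35 1"
}}

```text
time_s: 9.93
eef_pos: [0.4295, 0.1, 0.0873]
eef_rot: [-0.001, 0.754, 0.657, -0.001]
wrist_force: [0.1, 0.2, -0.4]
opening: 0.999
grasp_force: 0.0
```

Emit:
{"method": "servo_tool", "body": {
  "commands": "0 0 0 0 0 -40 1;0 0 0 0 0 -42 1;0 0 -.108 0 0 0 1;0 0 -.108 0 0 0 1;0 0 -.108 0 0 0 1"
}}

```text
time_s: 10.55
eef_pos: [0.431, 0.1, 0.1705]
eef_rot: [0.001, 0.637, 0.771, 0.0]
wrist_force: [-0.5, 0.1, -1.0]
opening: 1.003
grasp_force: 0.0
```

Emit:
{"method": "servo_tool", "body": {
  "commands": "0 0 0 -40 -6 0 1;0 0 0 -60 -8 0 1;0 0 0 -60 -8 0 1;0 0 0 -60 -8 0 1;0 0 0 -60 -7 0 1"
}}

```text
time_s: 11.18
eef_pos: [0.4465, -0.1841, 0.1706]
eef_rot: [0.001, 0.638, 0.77, 0.0]
wrist_force: [1.2, 0.7, 0.2]
opening: 0.998
grasp_force: 0.0
```

Emit:
{"method": "servo_tool", "body": {
  "commands": "0 0 0 0 0 0 1;0 0 0 0 0 0 1"
}}

```text
time_s: 11.42
eef_pos: [0.4462, -0.1818, 0.1697]
eef_rot: [-0.0, 0.638, 0.77, 0.0]
wrist_force: [-0.5, 0.0, 0.1]
opening: 0.996
grasp_force: 0.0
```

```bash
python3 - <<'E'
from h import *
o=get_obs(); print(o['eef_pos'],o['opening'])
a=camera('top'); b=camera('scene'); cv2.imwrite('pics/t3.png',a);cv2.imwrite('pics/s3.png',b)
a=cv2.resize(a[140:280,200:420],None,fx=2,fy=2,interpolation=cv2.INTER_CUBIC);b=cv2.resize(b[100:310,250:420],None,fx=2,fy=2,interpolation=cv2.INTER_CUBIC)
h=np.zeros((420,a.shape[1]+b.shape[1],3),np.uint8);h[:a.shape[0],:a.shape[1]]=a;h[:b.shape[0],a.shape[1]:]=b
cv2.imwrite('pics/c3.png',h)
E
```

```text
[ 0.44623803 -0.18180714  0.16968393] 0.9962065211297197
```

View pics/c3.png

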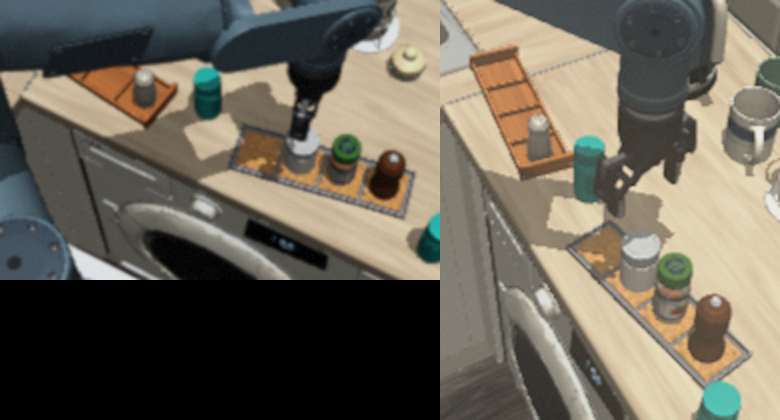

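The shaker stands in the right pocket at (145,88). The gripper is over the steel-lid jar at (302,150), so I'll descend and grip.

Emit:
{"method": "servo_tool", "body": {
  "commands": "0 0 0 0 0 30 1;0 0 0 0 0 35 1;0 0 0 0 0 35 1;0 0 0 0 0 27 1;0 0 0 0 0 0 1"
}}

```text
time_s: 12.15
eef_pos: [0.445, -0.1795, 0.0407]
eef_rot: [-0.002, 0.637, 0.771, -0.0]
wrist_force: [-0.6, -0.4, -0.1]
opening: 0.996
grasp_force: 0.0
```

Emit:
{"method": "servo_tool", "body": {
  "commands": "0 0 0 0 0 0 0.7;0 0 0 0 0 0 .5;0 0 0 0 0 0 .3;0 0 0 0 0 0 0;0 0 0 0 0 0 0"
}}

```text
time_s: 12.78
eef_pos: [0.4477, -0.1825, 0.0442]
eef_rot: [0.001, 0.638, 0.77, 0.0]
wrist_force: [-0.3, 2.2, 5.5]
opening: 0.614
grasp_force: 62.0
```

```bash
python3 - <<'E'
from h import *
z=lambda l:np.array(l,float)/2
print('shaker top',cast('top',z([(145,75)])+[200,140],.092),cast('scene',z([(538-440,120)])+[250,100],.092))
# tray frame
E
```

```text
shaker top [[0.4299582 0.0944855]] [[0.43160071 0.09912243]]
```

Emit:
{"method": "servo_tool", "body": {
  "commands": "0 0 0 0 0 -10 0;0 0 0 0 0 -30 0;0 0 0 0 0 -35 0;0 0 0 0 0 -35 0;0 0 0 0 0 -25 0"
}}

```text
time_s: 13.4
eef_pos: [0.4469, -0.1823, 0.18]
eef_rot: [0.001, 0.638, 0.77, 0.0]
wrist_force: [-0.2, -0.4, -2.3]
opening: 0.616
grasp_force: 63.5
```

Emit:
{"method": "servo_tool", "body": {
  "commands": "0 0 0 25 4 0 0;0 0 0 45 8 0 0;0 0 0 50 8 0 0;0 0 0 50 8 0 0;0 0 0 50 8 0 0"
}}

```text
time_s: 14.02
eef_pos: [0.4407, 0.0423, 0.1783]
eef_rot: [0.001, 0.638, 0.77, 0.0]
wrist_force: [1.4, 0.9, -1.8]
opening: 0.615
grasp_force: 63.5
```

Emit:
{"method": "servo_tool", "body": {
  "commands": "0 0 0 50 9 0 0;0 0 0 50 9 0 0;0 0 0 32 5 0 0;0 0 .162 0 0 0 0;0 0 .162 0 0 0 0"
}}

```text
time_s: 14.65
eef_pos: [0.4387, 0.1755, 0.178]
eef_rot: [0.0, 0.755, 0.656, 0.0]
wrist_force: [0.5, -0.3, -2.3]
opening: 0.616
grasp_force: 63.5
```

Emit:
{"method": "servo_tool", "body": {
  "commands": "0 0 0 0 0 0 0;0 0 0 0 0 0 0"
}}

```text
time_s: 14.9
eef_pos: [0.439, 0.1747, 0.1777]
eef_rot: [0.0, 0.753, 0.658, 0.0]
wrist_force: [0.1, -0.7, -2.4]
opening: 0.618
grasp_force: 63.5
```

```bash
python3 - <<'E'
from h import *
o=get_obs(); print(o['eef_pos'],o['opening'])
a=camera('top'); b=camera('scene'); cv2.imwrite('pics/t4.png',a);cv2.imwrite('pics/s4.png',b)
a=cv2.resize(a[120:240,200:340],None,fx=3,fy=3,interpolation=cv2.INTER_CUBIC);b=cv2.resize(b[60:200,250:360],None,fx=3,fy=3,interpolation=cv2.INTER_CUBIC)
h=np.zeros((420,a.shape[1]+b.shape[1],3),np.uint8);h[:a.shape[0],:a.shape[1]]=a;h[:b.shape[0],a.shape[1]:]=b
cv2.imwrite('pics/c4.png',h)
E
```

```text
[0.43902631 0.17469169 0.17768433] 0.6180418521774595
```

View pics/c4.png

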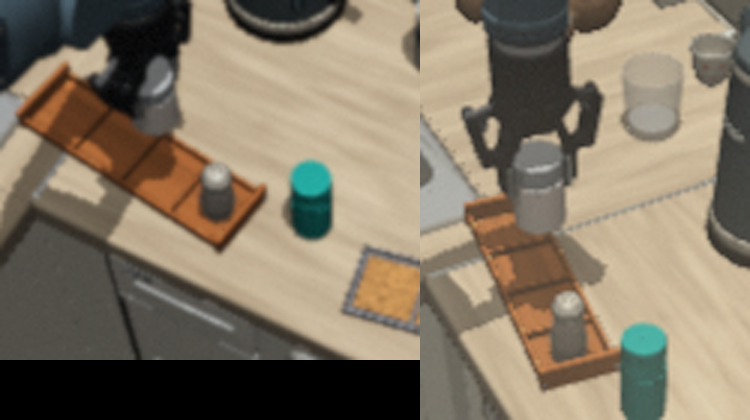

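The jar is held upright at about (540,185) in the right panel and the shaker stands at (568,330). Checking the jar's offset numerically.

```bash
python3 - <<'E'
from h import *
np.set_printoptions(precision=4,suppress=True)
s=lambda l:(np.array(l,float)-[420,0])/3+[250,60]-.33
t=lambda l:np.array(l,float)/3+[200,120]-.33
print('lid',cast('scene',s([(542,156)]),.2215),cast('top',t([(155,78)]),.2215))
# lid mask edges in row direction
print('shaker top',cast('scene',s([(567,303)]),.092),cast('top',t([(215,176)]),.092))
print('div02 far/near',cast('scene',s([(565,288),(507,305)]),.016),cast('top',t([(175,138),(124,184)]),.016))
print('div-72',cast('scene',s([(545,328),(528,333)]),.016),cast('top',t([(172,210)]),.016))
print('div72',cast('scene',s([(487,260)]),.016),cast('top',t([(112,108),(78,147)]),.016))
print('exp div0',frame(np.array([.4467,.2101]),0,-.1416),'near',np.array([.4467,.2101])-.046*np.array([np.cos(.1416),-np.sin(.1416)]))
E
```

```text
lid [[0.4443 0.1717]] [[0.4364 0.1628]]
shaker top [[0.4294 0.0969]] [[0.4254 0.0963]]
div02 far/near [[0.4715 0.1947]
 [0.4023 0.1999]] [[0.4842 0.1902]
 [0.4038 0.2102]]
div-72 [[0.4238 0.1469]
 [0.4041 0.1486]] [[0.4    0.1441]]
div72 [[0.4131 0.2797]] [[0.4855 0.2771]
 [0.4213 0.2834]]
exp div0 [0.4467 0.2101] near [0.4012 0.2166]
```

```bash
python3 - <<'E'
from h import *
c=np.array([.4467,.2101]);ph=-.1416
ex=np.array([np.cos(ph),np.sin(ph)]);ey=np.array([-np.sin(ph),np.cos(ph)])
out=[]
for n in('top','scene'):
    im=cv2.imread(f'pics/{n}0.png')
    q=[(170,70),(-170,70),(-170,-70),(170,-70)] # row y, x in mm ; image left=+y, up=+x
    uv=proj(n,[np.r_[c+ey*a/1e3+ex*b/1e3,.016] for a,b in q]).astype(np.float32)
    dst=np.float32([(340-2*a,140-2*b) for a,b in q])
    w=cv2.warpPerspective(im,cv2.getPerspectiveTransform(uv,dst),(680,280),flags=cv2.INTER_CUBIC)
    for y in range(-150,151,50): cv2.line(w,(340-2*y,272),(340-2*y,280),(255,255,255),1)
    out.append(w)
cv2.imwrite('pics/rect.png',np.vstack(out))
E
```

```text
(no output)
```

View pics/rect.png

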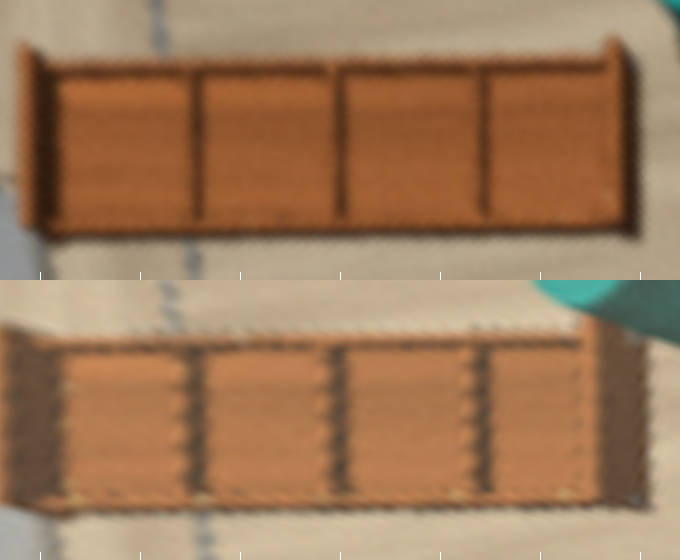

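The rectified views put the dividers at pixels 196/340/484, meaning 72, 0 and −72 mm. The row position and angle are right, and the rack is about 2 mm nearer in x. Lowering the jar.

Emit:
{"method": "servo_tool", "body": {
  "commands": "0 0 0 2 0 25 0;0 0 0 0 0 35 0;0 0 0 0 0 35 0;0 0 0 0 0 25 0;0 0 0 0 0 8 0"
}}

```text
time_s: 15.62
eef_pos: [0.4381, 0.1765, 0.0478]
eef_rot: [-0.001, 0.754, 0.657, -0.001]
wrist_force: [0.1, 0.3, -1.9]
opening: 0.614
grasp_force: 63.5
```

Emit:
{"method": "servo_tool", "body": {
  "commands": "0 0 0 0 0 3 0;0 0 0 0 0 1 0;0 0 0 0 0 1 0;0 0 0 0 0 0 0"
}}

```text
time_s: 16.12
eef_pos: [0.4397, 0.1769, 0.0448]
eef_rot: [0.0, 0.754, 0.657, 0.0]
wrist_force: [-0.1, 0.6, -2.7]
opening: 0.614
grasp_force: 63.5
```

Emit:
{"method": "servo_tool", "body": {
  "commands": "0 0 0 0 0 1 0;0 0 0 0 0 .7 0;0 0 0 0 0 0 0"
}}

```text
time_s: 16.5
eef_pos: [0.4396, 0.1769, 0.0432]
eef_rot: [0.0, 0.754, 0.657, 0.0]
wrist_force: [-2.2, -0.4, 5.2]
opening: 0.618
grasp_force: 63.9
```

Emit:
{"method": "servo_tool", "body": {
  "commands": "0 0 0 0 0 0 .8;0 0 0 0 0 0 1;0 0 0 0 0 0 1;0 0 0 0 0 -15 1;0 0 0 0 0 -35 1"
}}

```text
time_s: 17.12
eef_pos: [0.438, 0.1766, 0.0926]
eef_rot: [-0.001, 0.754, 0.657, -0.001]
wrist_force: [0.7, 0.6, -0.4]
opening: 0.999
grasp_force: 0.0
```

Emit:
{"method": "servo_tool", "body": {
  "commands": "0 0 0 0 0 -40 1;0 0 0 0 0 -42 1;0 0 -.108 0 0 0 1;0 0 -.108 0 0 0 1;0 0 -.108 0 0 0 1"
}}

```text
time_s: 17.75
eef_pos: [0.4395, 0.1768, 0.1759]
eef_rot: [0.001, 0.637, 0.771, 0.001]
wrist_force: [0.5, 0.7, -0.3]
opening: 1.006
grasp_force: 0.0
```

Emit:
{"method": "servo_tool", "body": {
  "commands": "0 0 0 -44 -7 0 1;0 0 0 -50 -7 0 1;0 0 0 -50 -7 0 1;0 0 0 -50 -7 0 1;0 0 0 -50 -7 0 1"
}}

```text
time_s: 18.38
eef_pos: [0.4504, -0.0711, 0.1758]
eef_rot: [0.001, 0.638, 0.77, 0.0]
wrist_force: [-0.4, 0.7, 0.6]
opening: 1.0
grasp_force: 0.0
```

Emit:
{"method": "servo_tool", "body": {
  "commands": "0 0 0 -50 -7 0 1;0 0 0 -50 -7 0 1;0 0 0 -50 -7 0 1;0 0 0 -30 -7 0 1;0 0 0 0 0 0 1"
}}

```text
time_s: 19.0
eef_pos: [0.4561, -0.2538, 0.1756]
eef_rot: [0.001, 0.639, 0.769, -0.0]
wrist_force: [0.9, -0.0, -0.2]
opening: 1.002
grasp_force: 0.0
```

```bash
python3 - <<'E'
from h import *
o=get_obs(); print(o['eef_pos'],o['opening'])
a=camera('top'); b=camera('scene'); cv2.imwrite('pics/t5.png',a);cv2.imwrite('pics/s5.png',b)
a=cv2.resize(a[140:280,200:420],None,fx=2,fy=2,interpolation=cv2.INTER_CUBIC);b=cv2.resize(b[100:310,250:420],None,fx=2,fy=2,interpolation=cv2.INTER_CUBIC)
h=np.zeros((420,a.shape[1]+b.shape[1],3),np.uint8);h[:a.shape[0],:a.shape[1]]=a;h[:b.shape[0],a.shape[1]:]=b
cv2.imwrite('pics/c5.png',h)
E
```

```text
[ 0.45611871 -0.253751    0.17561635] 1.001614824457803
```

View pics/c5.png

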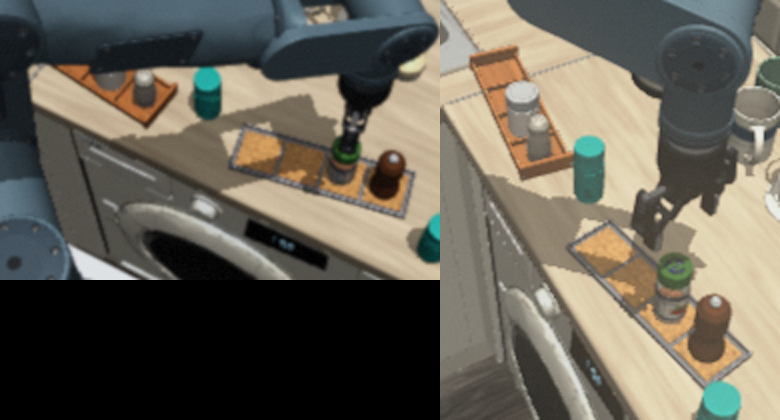

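The jar stands in the second pocket at (521,108) in the right panel and the gripper is over the spice jar at (345,150).

Emit:
{"method": "servo_tool", "body": {
  "commands": "0 0 0 1 0 30 1;0 0 0 0 0 30 1;0 0 0 0 0 30 1;0 0 0 0 0 25 1;0 0 0 0 0 0 1"
}}

```text
time_s: 19.73
eef_pos: [0.4549, -0.248, 0.0582]
eef_rot: [-0.002, 0.637, 0.771, 0.0]
wrist_force: [-0.5, -0.4, 0.4]
opening: 0.995
grasp_force: 0.0
```

Emit:
{"method": "servo_tool", "body": {
  "commands": "0 0 0 0 0 0 0.6;0 0 0 0 0 0 .4;0 0 0 0 0 0 .2;0 0 0 0 0 0 0;0 0 0 0 0 0 0"
}}

```text
time_s: 20.35
eef_pos: [0.4572, -0.2514, 0.0614]
eef_rot: [0.002, 0.638, 0.77, 0.0]
wrist_force: [-0.3, 0.7, 6.5]
opening: 0.517
grasp_force: 61.6
```

Emit:
{"method": "servo_tool", "body": {
  "commands": "0 0 0 0 0 -10 0;0 0 0 0 0 -30 0;0 0 0 0 0 -35 0;0 0 0 0 0 -35 0;0 0 0 0 0 -25 0"
}}

```text
time_s: 20.98
eef_pos: [0.4563, -0.2508, 0.197]
eef_rot: [0.001, 0.638, 0.77, -0.0]
wrist_force: [-0.9, -0.6, -0.0]
opening: 0.517
grasp_force: 61.3
```

Emit:
{"method": "servo_tool", "body": {
  "commands": "0 0 0 25 4 0 0;0 0 0 45 8 0 0;0 0 0 50 8 0 0;0 0 0 50 8 0 0;0 0 0 50 8 0 0"
}}

```text
time_s: 21.6
eef_pos: [0.4487, -0.0247, 0.1933]
eef_rot: [-0.001, 0.638, 0.77, -0.0]
wrist_force: [1.1, -0.2, -0.9]
opening: 0.517
grasp_force: 61.3
```

Emit:
{"method": "servo_tool", "body": {
  "commands": "0 0 0 50 8 0 0;0 0 0 50 8 0 0;0 0 0 50 8 0 0;0 0 0 50 8 0 0;0 0 0 45 8 0 0"
}}

```text
time_s: 22.22
eef_pos: [0.4418, 0.2229, 0.1934]
eef_rot: [-0.001, 0.638, 0.77, -0.001]
wrist_force: [1.0, -0.6, -0.1]
opening: 0.519
grasp_force: 61.3
```

Emit:
{"method": "servo_tool", "body": {
  "commands": "0 0 0 25 7 0 0;0 0 .162 0 0 0 0;0 0 .162 0 0 0 0;0 0 0 0 0 0 0;0 0 0 0 0 0 0"
}}

```text
time_s: 22.85
eef_pos: [0.4454, 0.2465, 0.1939]
eef_rot: [-0.0, 0.753, 0.658, -0.001]
wrist_force: [0.0, 0.3, -1.3]
opening: 0.516
grasp_force: 61.4
```

Emit:
{"method": "servo_tool", "body": {
  "commands": "0 0 0 0 4 25 0;0 0 0 0 0 35 0;0 0 0 0 0 35 0;0 0 0 0 0 25 0;0 0 0 0 0 8 0"
}}

```text
time_s: 23.48
eef_pos: [0.4489, 0.2454, 0.0648]
eef_rot: [-0.001, 0.753, 0.658, -0.002]
wrist_force: [-0.0, -0.2, -0.8]
opening: 0.517
grasp_force: 61.4
```

Emit:
{"method": "servo_tool", "body": {
  "commands": "0 0 0 0 0 3 0;0 0 0 0 0 1 0;0 0 0 0 0 0 0;0 0 0 0 0 0 0"
}}

```text
time_s: 23.98
eef_pos: [0.4509, 0.2459, 0.0633]
eef_rot: [0.0, 0.754, 0.657, 0.001]
wrist_force: [-0.2, 0.6, -0.4]
opening: 0.518
grasp_force: 61.4
```

Emit:
{"method": "servo_tool", "body": {
  "commands": "0 0 0 0 0 1 0;0 0 0 0 0 1 0;0 0 0 0 0 .7 0;0 0 0 0 0 0 0"
}}

```text
time_s: 24.48
eef_pos: [0.4505, 0.2459, 0.0604]
eef_rot: [-0.0, 0.754, 0.657, 0.0]
wrist_force: [-1.9, 0.4, 5.3]
opening: 0.521
grasp_force: 61.9
```

Emit:
{"method": "servo_tool", "body": {
  "commands": "0 0 0 0 0 0 .7;0 0 0 0 0 0 1;0 0 0 0 0 0 1;0 0 0 0 0 -15 1;0 0 0 0 0 -35 1"
}}

```text
time_s: 25.1
eef_pos: [0.4492, 0.2454, 0.1097]
eef_rot: [-0.001, 0.754, 0.657, -0.002]
wrist_force: [0.4, 0.1, -0.1]
opening: 1.006
grasp_force: 0.0
```

Emit:
{"method": "servo_tool", "body": {
  "commands": "0 0 0 0 0 -40 1;0 0 0 0 0 -40 1;0 0 -.108 0 0 0 1;0 0 -.108 0 0 0 1;0 0 -.108 0 0 0 1"
}}

```text
time_s: 25.72
eef_pos: [0.4507, 0.2459, 0.1912]
eef_rot: [0.0, 0.637, 0.771, 0.001]
wrist_force: [0.3, -0.1, -0.8]
opening: 1.0
grasp_force: 0.0
```

Emit:
{"method": "servo_tool", "body": {
  "commands": "0 0 0 -40 -7 0 1;0 0 0 -50 -7 0 1;0 0 0 -50 -7 0 1;0 0 0 -50 -7 0 1;0 0 0 -50 -7 0 1"
}}

```text
time_s: 26.35
eef_pos: [0.4608, 0.0019, 0.1912]
eef_rot: [0.001, 0.638, 0.77, 0.0]
wrist_force: [1.0, 0.9, 0.4]
opening: 0.998
grasp_force: 0.0
```

Emit:
{"method": "servo_tool", "body": {
  "commands": "0 0 0 -50 -8 0 1;0 0 0 -50 -8 0 1;0 0 0 -50 -8 0 1;0 0 0 -50 -8 0 1;0 0 0 -50 -8 0 1"
}}

```text
time_s: 26.98
eef_pos: [0.4679, -0.2515, 0.1912]
eef_rot: [0.001, 0.638, 0.77, 0.0]
wrist_force: [0.1, 0.2, 0.3]
opening: 1.002
grasp_force: 0.0
```

Emit:
{"method": "servo_tool", "body": {
  "commands": "0 0 0 -50 -7 0 1;0 0 0 -24 -4 0 1;0 0 0 0 0 0 1;0 0 0 0 0 0 1"
}}

```text
time_s: 27.48
eef_pos: [0.4708, -0.323, 0.1899]
eef_rot: [-0.0, 0.638, 0.77, 0.0]
wrist_force: [0.7, 0.4, 0.1]
opening: 0.999
grasp_force: 0.0
```

```bash
python3 - <<'E'
from h import *
o=get_obs(); print(o['eef_pos'],o['opening'])
a=camera('top'); b=camera('scene'); cv2.imwrite('pics/t6.png',a);cv2.imwrite('pics/s6.png',b)
a=cv2.resize(a[140:280,200:420],None,fx=2,fy=2,interpolation=cv2.INTER_CUBIC);b=cv2.resize(b[100:310,250:420],None,fx=2,fy=2,interpolation=cv2.INTER_CUBIC)
h=np.zeros((420,a.shape[1]+b.shape[1],3),np.uint8);h[:a.shape[0],:a.shape[1]]=a;h[:b.shape[0],a.shape[1]:]=b
cv2.imwrite('pics/c6.png',h)
E
```

```text
[ 0.4707752  -0.32298443  0.18993183] 0.9994111610277939
```

View pics/c6.png

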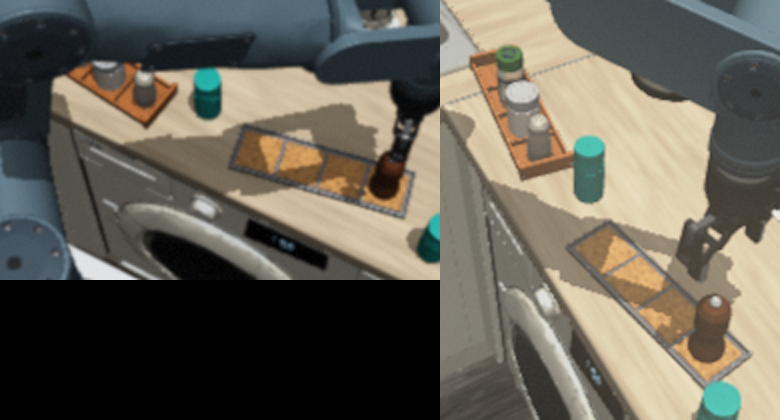

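Three are in the rack, and the gripper is over the mill at (388,165).

Emit:
{"method": "servo_tool", "body": {
  "commands": "0 0 0 -1 -2 35 1;0 0 0 0 0 35 1;0 0 0 0 0 35 1;0 0 0 0 0 25 1;0 0 0 0 0 0 1"
}}

```text
time_s: 28.2
eef_pos: [0.468, -0.3232, 0.058]
eef_rot: [-0.002, 0.637, 0.77, 0.0]
wrist_force: [0.0, -0.6, -0.4]
opening: 0.997
grasp_force: 0.0
```

Emit:
{"method": "servo_tool", "body": {
  "commands": "0 0 0 0 0 0 0.6;0 0 0 0 0 0 .4;0 0 0 0 0 0 .2;0 0 0 0 0 0 0;0 0 0 0 0 0 0"
}}

```text
time_s: 28.82
eef_pos: [0.4701, -0.3265, 0.0618]
eef_rot: [0.001, 0.638, 0.77, -0.0]
wrist_force: [0.4, 1.7, 5.7]
opening: 0.512
grasp_force: 60.8
```

Emit:
{"method": "servo_tool", "body": {
  "commands": "0 0 0 0 0 -10 0;0 0 0 0 0 -30 0;0 0 0 0 0 -35 0;0 0 0 0 0 -35 0;0 0 0 0 0 -25 0"
}}

```text
time_s: 29.45
eef_pos: [0.4692, -0.326, 0.1973]
eef_rot: [0.001, 0.638, 0.77, -0.0]
wrist_force: [1.1, -0.6, -1.8]
opening: 0.515
grasp_force: 61.4
```

Emit:
{"method": "servo_tool", "body": {
  "commands": "0 0 0 25 4 0 0;0 0 0 45 8 0 0;0 0 0 50 8 0 0;0 0 0 50 8 0 0;0 0 0 50 8 0 0"
}}

```text
time_s: 30.08
eef_pos: [0.4619, -0.0998, 0.1936]
eef_rot: [-0.001, 0.638, 0.77, -0.0]
wrist_force: [1.0, 0.4, -2.2]
opening: 0.518
grasp_force: 61.4
```

Emit:
{"method": "servo_tool", "body": {
  "commands": "0 0 0 50 8 0 0;0 0 0 50 8 0 0;0 0 0 50 8 0 0;0 0 0 50 8 0 0;0 0 0 50 8 0 0"
}}

```text
time_s: 30.7
eef_pos: [0.4541, 0.1525, 0.1938]
eef_rot: [-0.001, 0.638, 0.77, -0.001]
wrist_force: [0.5, -0.8, -2.6]
opening: 0.513
grasp_force: 61.4
```

Emit:
{"method": "servo_tool", "body": {
  "commands": "0 0 0 50 9 0 0;0 0 0 50 9 0 0;0 0 0 40 9 0 0;0 0 0 22 4 0 0;0 0 0 0 0 0 0"
}}

```text
time_s: 31.32
eef_pos: [0.4544, 0.3165, 0.1935]
eef_rot: [-0.001, 0.637, 0.771, -0.001]
wrist_force: [0.3, 0.3, -1.1]
opening: 0.51
grasp_force: 61.4
```

Emit:
{"method": "servo_tool", "body": {
  "commands": "0 0 .162 0 0 0 0;0 0 .162 0 0 0 0;0 0 0 0 0 0 0;0 0 0 0 0 0 0"
}}

```text
time_s: 31.82
eef_pos: [0.4562, 0.3146, 0.1946]
eef_rot: [-0.0, 0.753, 0.658, -0.0]
wrist_force: [-0.3, -0.5, -0.9]
opening: 0.514
grasp_force: 61.4
```

Emit:
{"method": "servo_tool", "body": {
  "commands": "0 0 0 2 3.5 25 0;0 0 0 0 0 35 0;0 0 0 0 0 35 0;0 0 0 0 0 25 0;0 0 0 0 0 8 0"
}}

```text
time_s: 32.45
eef_pos: [0.459, 0.3159, 0.0651]
eef_rot: [-0.001, 0.753, 0.658, -0.002]
wrist_force: [0.0, 0.5, -1.8]
opening: 0.512
grasp_force: 61.4
```

Emit:
{"method": "servo_tool", "body": {
  "commands": "0 0 0 0 0 3 0;0 0 0 0 0 1 0;0 0 0 0 0 1 0;0 0 0 0 0 0 0"
}}

```text
time_s: 32.95
eef_pos: [0.4608, 0.3168, 0.0625]
eef_rot: [0.0, 0.754, 0.657, 0.001]
wrist_force: [-0.3, 0.8, -2.3]
opening: 0.51
grasp_force: 61.4
```

Emit:
{"method": "servo_tool", "body": {
  "commands": "0 0 0 0 0 1 0;0 0 0 0 0 1 0;0 0 0 0 0 0 0"
}}

```text
time_s: 33.33
eef_pos: [0.4607, 0.3169, 0.0607]
eef_rot: [0.0, 0.754, 0.657, 0.0]
wrist_force: [-1.6, -0.7, 6.1]
opening: 0.508
grasp_force: 61.9
```

Contact. I'll release, go straight up, and move clear toward the left for a look.

Emit:
{"method": "servo_tool", "body": {
  "commands": "0 0 0 0 0 0 .7;0 0 0 0 0 0 1;0 0 0 0 0 0 1;0 0 0 0 0 -15 1;0 0 0 0 0 -35 1"
}}

```text
time_s: 33.95
eef_pos: [0.4592, 0.3161, 0.1096]
eef_rot: [-0.001, 0.754, 0.657, -0.002]
wrist_force: [0.9, 0.8, 0.6]
opening: 0.999
grasp_force: 0.0
```

Emit:
{"method": "servo_tool", "body": {
  "commands": "0 0 0 0 0 -40 1;0 0 0 0 0 -50 1;0 0 0 0 0 -30 1;0 0 0 40 -20 0 1;0 0 0 45 -40 0 1"
}}

```text
time_s: 34.58
eef_pos: [0.4137, 0.4097, 0.2321]
eef_rot: [0.0, 0.755, 0.656, 0.002]
wrist_force: [0.7, 0.5, 0.5]
opening: 1.0
grasp_force: 0.0
```

Emit:
{"method": "servo_tool", "body": {
  "commands": "0 0 0 45 -40 0 1;0 0 0 45 -40 0 1;0 0 0 40 -40 0 1;0 0 0 0 0 0 1;0 0 0 0 0 0 1"
}}

```text
time_s: 35.2
eef_pos: [0.3115, 0.5541, 0.2305]
eef_rot: [0.0, 0.754, 0.657, 0.0]
wrist_force: [1.0, -0.1, -0.5]
opening: 1.002
grasp_force: 0.0
```

```bash
python3 - <<'E'
from h import *
o=get_obs(); print(o['eef_pos'],o['opening'])
a=camera('top'); b=camera('scene'); cv2.imwrite('pics/t7.png',a);cv2.imwrite('pics/s7.png',b)
a=cv2.resize(a[120:240,190:340],None,fx=3,fy=3,interpolation=cv2.INTER_CUBIC);b=cv2.resize(b[80:200,250:360],None,fx=3,fy=3,interpolation=cv2.INTER_CUBIC)
cv2.imwrite('pics/c7.png',np.hstack([a,b]))
E
```

```text
[0.31147019 0.55411168 0.23052229] 1.0022660849679172
```

View pics/c7.png

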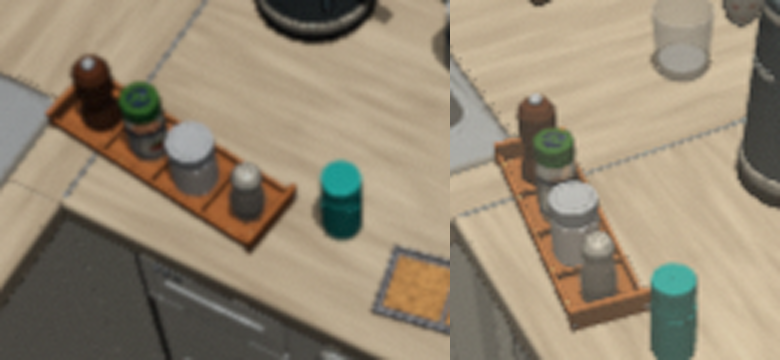

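All four stand upright in their pockets. One numeric check of their tops in the rack frame.

```bash
python3 - <<'E'
from h import *
np.set_printoptions(precision=4,suppress=True)
t=np.array([(87,62),(139,93),(190,143),(246,174)])/3+[190,120]-.33
s=(np.array([(535,99),(553,140),(573,197),(598,240)])-[450,0])/3+[250,80]-.33
ph=-.1416;M=np.array([[np.cos(ph),-np.sin(ph)],[np.sin(ph),np.cos(ph)]])
for i,z in enumerate((.118,.112,.087,.092)):
    print([(cast(n,[p[i]],z)-[.4447,.2101])@M for n,p in(('top',t),('scene',s))])
E
```

```text
[array([[-0.0009,  0.1074]]), array([[0.0007, 0.1065]])]
[array([[0.0038, 0.037 ]]), array([[0.0005, 0.0372]])]
[array([[-0.0032, -0.0379]]), array([[ 0.0004, -0.032 ]])]
[array([[-0.0004, -0.1147]]), array([[ 0.0032, -0.1103]])]
```

```bash
python3 -c "
from bench import *
print(hand_in())"
```

```text
the job is handed in; nothing more can be done
None
```

I moved all four containers into the rack in reverse order and handed the job in after about 35 s of robot time; all stood upright, each within about 7 mm of its pocket centre by my camera check, but the hand-in returned no verdict.

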